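# Push the gourd tray over the gap onto the drying stand

### The job

The gourd in the red tray has just been varnished: push the tray straight across the gap from the painting stand (white deck) onto the drying stand (slotted wooden deck), until it stands wholly and squarely on the drying stand. Slide it, do not lift it, keep it level so that it does not sag into the gap, and do not touch the gourd, which must stay upright in the tray.

Things in the scene. Friction and masses are not known exactly. Their poses are not given: they have to be found in the camera images.
- tray_center (a point): loose red tray, 105 mm (x) by 120 mm (y), 37 mm high, about 0.3 kg, on two skids along its y, standing on the painting deck; this is its centre, 18.5 mm above the deck. Its end walls (across y, outer faces 60 mm from the centre, 105 mm wide) reach 37 mm above the deck: push on one; side walls reach 25 mm. Its y lies within 5 degrees of the line between the stands; either end may lead.
- painting_deck (a point): centre of the top face of the painting stand's deck: white with dried paint spots, dark legs, fixed; deck 145 mm (x) by 170 mm (y), top 45 mm above the worktop. The tray starts on it. Its y lies along the line between the two stands. A desk lamp's shade hangs about 0.3 to 0.5 m up over the worktop, to the left (+y) of both stands: keep the arm clear of it.
- drying_deck (a point): centre of the top face of the drying stand's deck: pale wood with dark slots (flat), green legs, fixed; same size, height and direction as the painting deck, in line with it along y, to the left or the right of it. The gap between the facing edges of the decks is 35 to 45 mm wide, so a level tray bridges it.
- gourd: freshly varnished round brown dried gourd, 61 mm across, 48 mm high with its stalk, about 50 g, standing loose near the middle of the red tray; origin at the centre of its underside, 10 mm above the deck, z up along the stalk. Not to be touched.

How it is judged (in metres and radians):
At the end, for the whole second after the job is handed in: the red tray rests level on the drying stand's deck, its centre within 22 mm (across) and 27 mm (along the line of the stands) of the deck's centre, square to it within 10 degrees, at rest, with the gourd upright (within 25 degrees) in it (x of tray_center in the frame of drying_deck between -0.022 and 0.022 m and y of tray_center in the frame of drying_deck between -0.027 and 0.027 m and z of tray_center in the frame of drying_deck between 0.013 and 0.024 m and angle between the y axis of tray_center and the y axis of drying_deck, either way round below 0.18 rad and angle between tray_center's own z axis and vertical below 0.06 rad and linear speed of red_tray below 0.01 m/s and horizontal distance between gourd and tray_center below 0.045 m and z of gourd in the frame of tray_center below 0.012 m and angle between gourd's own z axis and vertical below 0.45 rad); the robot touches nothing.
It fails at once if the tray tips or sags by more than about 8 degrees (angle between tray_center's own z axis and vertical above 0.14 rad).
It fails at once if the tray sinks into the gap or leaves the stands downwards (z of tray_center in the frame of painting_deck below 0.006 m).
It fails at once if the tray is lifted more than 12 mm off the decks (z of tray_center in the frame of painting_deck above 0.0305 m).
It fails at once if the robot touches the gourd (contact force between gourd and the fingers above 0.3 N or contact force between gourd and the arm above 0.3 N).
It also fails if it takes over 35 s, if anything falls off the work surface, if the arm or the gripper's body presses on something with over 40 N, if the wrist force passes 120 N, or if a joint passes its speed limit or range.

### The arm

A 6-joint arm with a two-finger parallel gripper is mounted at the origin on a cart in front of the work surface, level with it; the furniture and walls round the work are solid. World frame = base frame: x ahead of the robot, y to its left, z up, the work surface at z = 0. Lengths are in mm, angles in rad, forces in N, time in s.
With the tool pointing down it reaches from about 400 to 925 mm from the base axis. Payload 12.5 kg.
Tool frame: the origin (TCP) lies on the centre line of the jaws, within the pads' length; the fingertips stand 17 mm ahead of it and the grasp point (between the pads) lies 2 mm behind it; z points along the fingers, y is the line along which they close (so a half turn about z gives the same grasp; the last joint's range is limited). The gripper opens to 95 mm and grips with 3 to 60 N. Pads are 20 mm wide; open, the fingers measure 119 mm over their backs; the gripper's body (75 mm by 180 mm) begins 59 mm behind the grasp point.
Start: joints at [-1.259, 0.491, 1.559, -0, 1.092, -0.106], TCP at [253.618, -571.247, 231.661] pointing down, gripper open.
Joint ranges: [-3.1, 3.1], [-0.84, 2.19], [0.05, 2.79], [-1.13, 4.28], [0.06, 2.93], [-2.69, 2.69]. Speed limits (rad/s): [2.22, 2.22, 2.79, 3.14, 3.14, 3.14].

### API

Orientations are given as [roll, pitch, yaw] about the fixed x, y, z axes, in that order (R = Rz(yaw) Ry(pitch) Rx(roll)).
In Python, from cell import env gives the robot as it stands.
- The arm moves only by the tool drive_tool, never from a script. Its argument "deltas" is text: rows parted by semicolons, each of 4 numbers parted by spaces: the shift along the world's x, y, z normalised to -1 to 1, where 1 is 100 mm, then the turn about the world's z normalised to -1 to 1, where 1 is 180 degrees. A call has 1 to 10 rows; each row shifts and turns the commanded pose from where the row before left it; what a row does not reach is not made up. A row lasts 1/12 s, in which the tool goes at most 41.7 mm and 7.16 degrees, less where a joint would pass 70% of its speed; a pose out of reach is approached as far as the arm can. A call with a number of a shift or a turn outside -1 to 1 is refused whole. A call with a gripper value outside its range is refused whole. "gripper" is the closure, from 0 (fully open) to 1 (shut), set as the call begins (left out, the last holds). The fingers move at their own pace and stop on an object; the grip force is fixed at half the most. Time passes only in rows, so rows that do not move let the fingers close. It gives the time, the measured TCP pose, the force, the opening and the grip force at its end, in the units of the state.
- env.state(): the state, without advancing time (a new reading comes with each control period).
- env.read_camera(name): name is "scene" or "top" or "wrist"; returns (picture, depth): 420x560x3 uint8, red, green, blue; 420x560 float32, mm along the optical axis (not along the pixel's ray), 0 where there is no reading.
- env.camera_params(name): a dict with "mtx" (3x3 intrinsics, pixels), "camera_from_world" (4x4, takes a point from world to camera coordinates); the wrist camera has in their place "mount" (4x4, takes a point from camera to tool coordinates, whose origin is the TCP and whose axes are the flange's). Camera axes: x right, y down, z forward; pixel columns grow to the right and rows downward; lengths in mm; the calibration is good to about 2 mm. A picture is of the moment at which its call begins: read the wrist's pose just before it. camera_params takes no time and is no camera call.
- env.job_done(): hands the job in; it is judged then, once.
The state is a dict: "t": time; "joints": joint angles; "qvel": joint speeds; "tau": joint torques, N m; "eef_pos": TCP position; "tcp_rot": TCP orientation; "ft_force": force on the tool from outside, world axes, zero at the start; "moment": the same for the moment, N m; "opening": opening from 0.0 (shut) to 1.0 (fully open); "grip_force": force on a finger pad.
Only numpy, scipy, OpenCV 4.12 (cv2) and the standard library are available. Lean on these libraries where they do the work, as an engineer would, in place of code of your own. Each camera call takes 0.05 s, during which the arm holds its last target. There are 200 camera calls.

## Working session

There is one attempt and no reset: what is moved stays moved. The work goes in short steps, Python scripts to look and compute and a tool call to move; the robot and the scene stay as the last step left them, time stands still between calls to the robot, and variables do not carry over. Pictures are saved under pics/ and viewed, at most 10 in all, crops included, and the job is handed in when it is done.

Besides the shell and the picture viewer there is one more tool, called after "Emit:" as name(argument=value, ...), one argument or row to a line, values as JSON. drive_tool: Moves the arm, as the interface text tells. Its arguments: {"type":"object","properties":{"deltas":{"type":"string"},"gripper":{"type":"number"}},"required":["deltas"]}

```bash
mkdir -p pics
python3 - <<'E'
from cell import env
import cv2,numpy as np
s=env.state();print(s['t'],s['eef_pos'],s['tcp_rot'])
for n in('top','scene'):
    p,d=env.read_camera(n);cv2.imwrite(f'pics/{n}0.png',p[:,:,::-1]);np.savez(f'{n}0.npz',p=p,d=d)
    c=env.camera_params(n);print(n,c['mtx'],np.round(c['camera_from_world'],3))
E
```

```text
0.0 [ 253.52543853 -570.99339482  231.05195564] [-3.14041598e+00 -8.93986499e-05  4.17787992e-01]
top [[500.72927894   0.         270.12477739]
 [  0.         500.72927894 213.81180816]
 [  0.           0.           1.        ]] [[-1.90000e-02 -1.00000e+00  0.00000e+00  1.30548e+02]
 [-9.97000e-01  1.90000e-02 -7.70000e-02  5.57082e+02]
 [ 7.70000e-02 -2.00000e-03 -9.97000e-01  9.06448e+02]
 [ 0.00000e+00  0.00000e+00  0.00000e+00  1.00000e+00]]
scene [[421.80218681   0.         281.42573615]
 [  0.         421.80218681 211.41174955]
 [  0.           0.           1.        ]] [[-7.95000e-01 -6.06000e-01 -1.40000e-02  4.75089e+02]
 [-3.76000e-01  5.11000e-01 -7.73000e-01  2.19108e+02]
 [ 4.76000e-01 -6.09000e-01 -6.35000e-01  7.19922e+02]
 [ 0.00000e+00  0.00000e+00  0.00000e+00  1.00000e+00]]
```

View pics/top0.png

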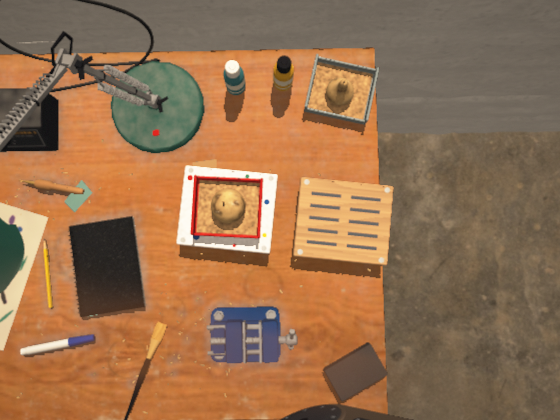

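View pics/scene0.png

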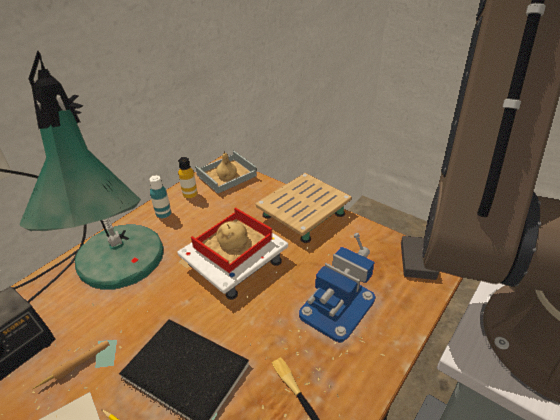

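The top view shows the tray at about (228,208) on the white deck and the drying deck to its right at about (344,222). The vise is at (245,335), and the lamp arm is at upper left. I'll measure these next.

```bash
cat > h.py <<'E'
import numpy as np,cv2
from cell import env
def ray_plane(n,uv,z):
    c=env.camera_params(n);T=np.linalg.inv(c['camera_from_world'])
    uv=np.asarray(uv,float).reshape(-1,2)
    d=np.c_[uv,np.ones(len(uv))]@np.linalg.inv(c['mtx']).T@T[:3,:3].T
    o=T[:3,3];return o+d*((z-o[2])/d[:,2])[:,None]
def rect(n,mask,z):
    cs,_=cv2.findContours(mask.astype(np.uint8),cv2.RETR_EXTERNAL,cv2.CHAIN_APPROX_NONE)
    c=max(cs,key=cv2.contourArea)
    return cv2.minAreaRect(ray_plane(n,c,z)[:,:2].astype(np.float32))
def cloud(n,d):
    c=env.camera_params(n);T=np.linalg.inv(c['camera_from_world'])
    v,u=np.indices(d.shape);P=np.stack([u,v,np.ones_like(u)],-1)@np.linalg.inv(c['mtx']).T*d[...,None]
    return P@T[:3,:3].T+T[:3,3]
def red(p):
    h=cv2.cvtColor(p,cv2.COLOR_RGB2HSV);return ((h[...,0]<6)|(h[...,0]>174))&(h[...,1]>190)&(h[...,2]>70)
E
python3 - <<'E'
from h import *
f=np.load('top0.npz');p,d=f['p'],f['d'];P=cloud('top',d)
m=red(p);m[:, :182]=0;m[:170]=0;m[250:]=0;m[:,275:]=0
m=cv2.morphologyEx(m.astype(np.uint8),cv2.MORPH_CLOSE,np.ones((5,5)))
print('tray',rect('top',m,82))
z=(abs(P[...,2]-45)<9)
m2=z.copy();m2[:150]=0;m2[280:]=0;m2[:,:285]=0;m2[:,410:]=0
m2=cv2.morphologyEx(m2.astype(np.uint8),cv2.MORPH_OPEN,np.ones((5,5)))
print('dry',rect('top',m2,45))
m3=(P[...,2]>36);m3[:150]=0;m3[275:]=0;m3[:,:165]=0;m3[:,285:]=0
m3=cv2.morphologyEx(m3.astype(np.uint8),cv2.MORPH_OPEN,np.ones((5,5)))
print('paint',rect('top',m3,45))
g=m3.astype(bool)&(P[...,2]>90);print('gourd',P[g].mean(0),P[g].max(0))
print('disc z',P[105,140],P[75,110])
for uv in((245,335),(234,70),(283,65),(292,335),(340,90)):print(uv,P[uv[1],uv[0]])
f=np.load('scene0.npz');p,d=f['p'],f['d'];Q=cloud('scene',d);h=cv2.cvtColor(p,cv2.COLOR_RGB2HSV)
m=np.zeros(d.shape,bool);m[110:225,20:140]=1;m&=(Q[...,2]>200)&(d>0);print('shade',Q[m].min(0),Q[m].max(0),np.percentile(Q[m],[2,98],axis=0))
m=np.zeros(d.shape,bool);m[40:120,20:80]=1;m&=(Q[...,2]>200)&(d>0)&(Q[...,0]<700);print('lamp top',np.percentile(Q[m],[2,98],axis=0))
E
```

```text
tray ((569.0794067382812, 200.6759033203125), (128.67965698242188, 102.02871704101562), 86.27613067626953)
dry ((543.5809326171875, -12.194252014160156), (169.74325561523438, 144.41481018066406), 83.13676452636719)
paint ((568.8411254882812, 197.30873107910156), (169.35879516601562, 144.42869567871094), 83.175048828125)
gourd [566.57102941 188.92688682 144.53160544] [594.93115271 214.32779835 946.69385664]
disc z [743.83223157 338.95567644 106.93190842] [8.36759869e+02 4.24778544e+02 2.30789242e-01]
(245, 335) [350.8872885  165.98510502  93.70277371]
(234, 70) [803.33037473 177.53954398 103.81333442]
(283, 65) [809.44802655  92.85928566 106.73952584]
(292, 335) [350.56693355  87.46462688 101.04579764]
(340, 90) [780.63920216 -11.7186368   54.68900644]
shade [438.13062486 126.20489875 200.0091593 ] [896.97019867 525.3991745  460.70035763] [[443.42768148 165.88147898 205.50549727]
 [894.10641073 515.79167449 453.05457906]]
lamp top [[507.30771898 430.58388164 447.41696412]
 [539.30030573 464.39381223 497.17433102]]
```

Run:
```python
from h import *
f=np.load('top0.npz');p,d=f['p'],f['d']
m=red(p);m[:, :182]=0;m[:170]=0;m[250:]=0;m[:,275:]=0
n,l,s,c=cv2.connectedComponentsWithStats(m.astype(np.uint8),connectivity=8);print(s[1:].tolist())
k=1+np.argmax(s[1:,4]);r=rect('top',l==k,82);print('tray',r);
cv2.imwrite('pics/crop.png',cv2.resize(p[160:260,170:410,::-1],None,fx=3,fy=3))
f=np.load('scene0.npz');p,d=f['p'],f['d'];Q=cloud('scene',d);h=cv2.cvtColor(p,cv2.COLOR_RGB2HSV)
m=(h[...,0]>60)&(h[...,0]<95)&(h[...,1]>80);m[:,145:]=0;m[228:]=0
for a in(280,320,360,400,440,480):
    w=m&(abs(Q[...,2]-a)<20)&(d>0);
    if w.any():print(a,w.sum(),np.percentile(Q[w],[3,97],axis=0).round().tolist())
```

```text
[[188, 176, 4, 4, 12], [191, 176, 71, 62, 699], [233, 245, 2, 1, 2]]
tray ((568.7457885742188, 195.55056762695312), (118.40734100341797, 102.02871704101562), 86.27613067626953)
360 4 [[465.0, 433.0, 378.0], [509.0, 517.0, 380.0]]
400 1139 [[469.0, 438.0, 388.0], [514.0, 500.0, 419.0]]
440 1424 [[493.0, 442.0, 421.0], [518.0, 476.0, 453.0]]
480 16 [[515.0, 438.0, 462.0], [536.0, 457.0, 491.0]]
```

View pics/crop.png

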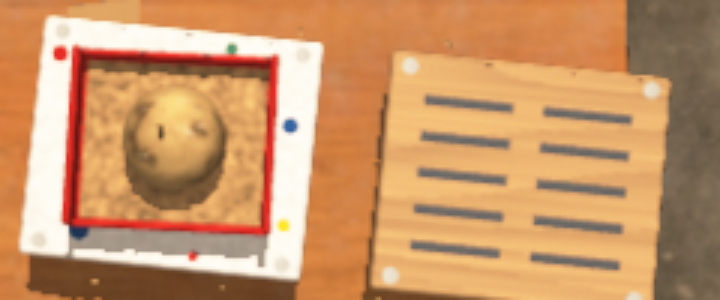

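Everything lines up. The tray is at (569,195.5), about 3° off the line; the drying deck is at (543.6,−12.2), and the line lies at 6.9°. I'll push along the line with both fingertips spread across the +y end wall.

Emit:
drive_tool(
  deltas="0.2 0.31 0 0.033;0.2 0.31 0 0.033;0.2 0.31 0 0.033;0.2 0.31 0 0.033;0.2 0.31 0 0.033;0.2 0.31 0 0.033;0.2 0.31 0 0.033;0.2 0.31 0 0.033;0.2 0.31 0 0.033;0.2 0.31 0 0.033",
  gripper=0.3,
)

```text
t: 0.93
eef_pos: [454.2, -259.5, 231.6]
tcp_rot: [-3.141, -0.0, 1.46]
ft_force: [-0.2, -1.4, -0.9]
opening: 0.701
grip_force: 0.0
```

Run:
```python
from h import *
s=env.state();print(s['t'],s['eef_pos'],s['tcp_rot'],s['joints']);print(env.camera_params('wrist')['mount'])
```

```text
0.9333 [ 454.19893441 -259.52031418  231.57109715] [-3.14143285e+00 -1.40394401e-04  1.45957494e+00] [-6.45441252e-01  3.46897882e-01  1.80645907e+00  4.72572793e-05
  9.88444716e-01 -5.34245873e-01]
[[ 7.67800704e-05 -9.60311625e-01 -2.78929339e-01  7.95809368e+01]
 [ 9.99999728e-01  2.78511129e-04 -6.83604764e-04 -8.82010357e-01]
 [ 7.34158527e-04 -2.78929211e-01  9.60311385e-01 -1.51838835e+02]
 [ 0.00000000e+00  0.00000000e+00  0.00000000e+00  1.00000000e+00]]
```

Emit:
drive_tool(
  deltas="0.1 0.36 -0.066 0;0.1 0.36 -0.066 0;0.1 0.36 -0.066 0;0.1 0.36 -0.066 0;0.1 0.36 -0.066 0;0.1 0.36 -0.066 0;0.1 0.36 -0.066 0;0.1 0.36 -0.066 0;0.1 0.36 -0.066 0;0.1 0.36 -0.066 0",
)

```text
t: 1.77
eef_pos: [553.7, 100.7, 165.2]
tcp_rot: [-3.141, 0.0, 1.455]
ft_force: [1.1, -0.5, 0.8]
opening: 0.704
grip_force: 0.0
```

Emit:
drive_tool(
  deltas="0.05 0.36 0 0;0.05 0.36 0 0;0.05 0.36 0 0;0.05 0.36 0 0;0.05 0.36 0 0;0 0 0 -0.003;0 0 0 0",
)

```text
t: 2.35
eef_pos: [578.1, 280.3, 164.9]
tcp_rot: [-3.141, 0.0, 1.447]
ft_force: [-0.4, -0.7, -0.4]
opening: 0.7
grip_force: 0.0
```

Emit:
drive_tool(
  deltas="0.01 0.04 -0.2 0;0 0 -0.25 0;0 0 -0.25 0;0 0 -0.2 0;0 0 -0.05 0;0 0 0 0;0 0 0 0",
)

```text
t: 2.93
eef_pos: [580.1, 282.2, 71.4]
tcp_rot: [3.141, -0.0, 1.444]
ft_force: [-0.4, 0.1, -0.1]
opening: 0.705
grip_force: 0.0
```

Run:
```python
from h import *
p,_=env.read_camera('scene');cv2.imwrite('pics/s1.png',p[:,:,::-1])
```

```text
(no output)
```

View pics/s1.png

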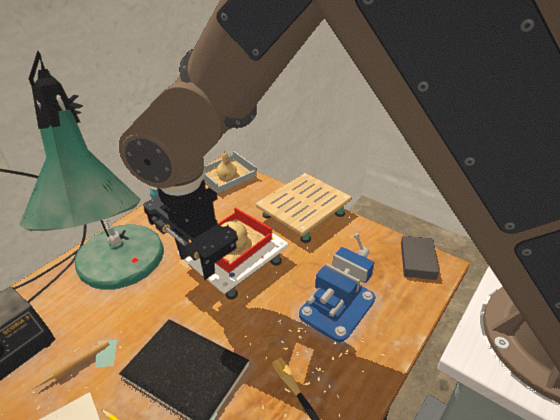

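The gripper is just behind the tray's left end, clear of the lamp. I'll start pushing slowly.

Emit:
drive_tool(
  deltas="-0.002 -0.02 0 0;-0.004 -0.03 0 0;-0.004 -0.03 0 0;-0.004 -0.03 0 0;-0.004 -0.03 0 0;-0.004 -0.03 0 0;-0.004 -0.03 0 0;-0.004 -0.03 0 0;-0.004 -0.03 0 0;-0.004 -0.03 0 0",
)

```text
t: 3.82
eef_pos: [575.9, 253.7, 70.9]
tcp_rot: [3.141, -0.001, 1.445]
ft_force: [0.6, 4.2, 3.0]
opening: 0.7
grip_force: 2.0
```

Emit:
drive_tool(
  deltas="-0.004 -0.03 0 0;-0.004 -0.03 0 0;-0.004 -0.03 0 0;-0.004 -0.03 0 0;-0.004 -0.03 0 0;-0.004 -0.03 0 0;-0.004 -0.03 0 0;-0.004 -0.03 0 0;-0.004 -0.03 0 0;-0.004 -0.03 0 0",
)

```text
t: 4.65
eef_pos: [571.8, 223.5, 70.7]
tcp_rot: [3.141, -0.0, 1.445]
ft_force: [-0.2, 4.1, 4.0]
opening: 0.701
grip_force: 2.3
```

```bash
cat > look.py <<'E'
from h import *
import sys
s=env.state();p,d=env.read_camera('top');cv2.imwrite(f'pics/{sys.argv[1]}.png',cv2.resize(p[130:300,150:430,::-1],None,fx=2.5,fy=2.5))
m=red(p);m[:170]=0;m[270:]=0;m[:,:185]=0
n,l,st,c=cv2.connectedComponentsWithStats(m.astype(np.uint8),connectivity=8);m=np.isin(l,1+np.flatnonzero(st[1:,4]>25))
r=ray_plane('top',np.argwhere(m)[:,::-1],75)[:,:2]
print(s['t'],s['eef_pos'],'force',s['ft_force'])
e=np.array([.119,.993]);e/=np.hypot(*e);x=np.array([e[1],-e[0]]);c=np.array([543.6,-12.2])
q=np.c_[(r-c)@x,(r-c)@e];print('tray in dry frame extents',q.min(0),q.max(0));print('TCP',(s['eef_pos'][:2]-c)@x,(s['eef_pos'][:2]-c)@e)
w=q[q[:,1]<q[:,1].min()+6];print('front end x range',w.min(0),w.max(0),'minrect',cv2.minAreaRect(q.astype(np.float32)))
E
python3 look.py t1
```

```text
4.65 [571.78537866 223.46441201  70.65843456] force [-0.22173058  4.14425714  4.03464637]
tray in dry frame extents [-55.56579717 106.64147899] [ 49.33218235 189.01376577]
TCP -0.05597814018874477 237.34390138071805
front end x range [-54.87126056 106.64147899] [ 49.33218235 112.30924567] minrect ((-3.9354286193847656, 146.74365234375), (104.60250091552734, 82.02642822265625), 1.4121270179748535)
```

View pics/t1.png

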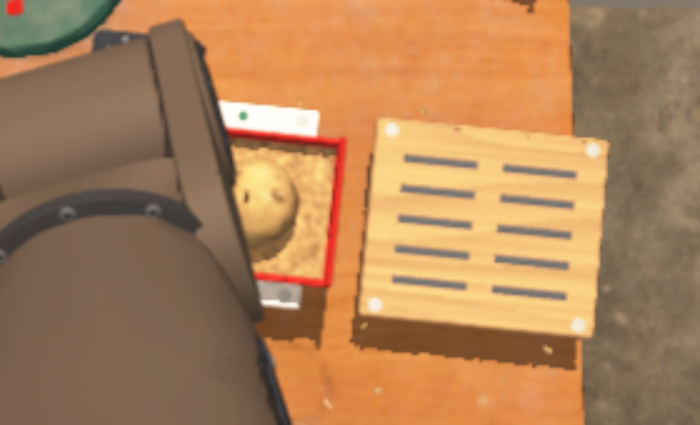

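The tray is squared up and moving well. The contact offset is 70 mm, so there is about 167 mm left.

Emit:
drive_tool(
  deltas="-0.005 -0.04 0 0;-0.005 -0.04 0 0;-0.005 -0.04 0 0;-0.005 -0.04 0 0;-0.005 -0.04 0 0;-0.005 -0.04 0 0;-0.005 -0.04 0 0;-0.005 -0.04 0 0;-0.005 -0.04 0 0;-0.005 -0.04 0 0",
)

```text
t: 5.53
eef_pos: [566.7, 183.3, 70.6]
tcp_rot: [-3.141, 0.0, 1.445]
ft_force: [1.6, 3.5, 1.7]
opening: 0.697
grip_force: 1.6
```

Emit:
drive_tool(
  deltas="-0.005 -0.04 0 0;-0.005 -0.04 0 0;-0.005 -0.04 0 0;-0.005 -0.04 0 0;-0.005 -0.04 0 0;-0.005 -0.04 0 0;-0.005 -0.04 0 0;-0.005 -0.04 0 0;-0.005 -0.04 0 0;-0.005 -0.04 0 0",
)

```text
t: 6.37
eef_pos: [561.7, 143.3, 70.6]
tcp_rot: [-3.141, 0.0, 1.445]
ft_force: [0.5, 2.1, -0.1]
opening: 0.7
grip_force: 1.1
```

```bash
python3 look.py t2
```

```text
6.3667 [561.70156234 143.30340972  70.59700747] force [ 0.49773697  2.07266097 -0.07168729]
tray in dry frame extents [-55.00584239  25.99648057] [48.6004391  74.53029958]
TCP -0.5299987086225166 156.55253461370174
front end x range [-53.79114715  25.99648057] [48.6004391  31.99454232] minrect ((-2.625225067138672, 46.235191345214844), (104.75796508789062, 47.32987976074219), 5.179213523864746)
```

View pics/t2.png

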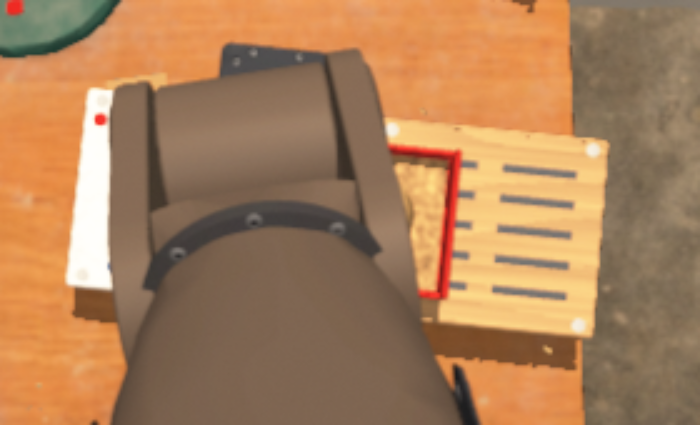

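Emit:
drive_tool(
  deltas="-0.005 -0.04 0 0;-0.005 -0.04 0 0;-0.005 -0.04 0 0;-0.005 -0.04 0 0;-0.005 -0.04 0 0;-0.005 -0.04 0 0;-0.005 -0.04 0 0;-0.005 -0.04 0 0;-0.005 -0.04 0 0;-0.005 -0.04 0 0",
)

```text
t: 7.25
eef_pos: [556.7, 103.3, 70.6]
tcp_rot: [3.142, 0.0, 1.445]
ft_force: [0.1, 2.1, -0.4]
opening: 0.703
grip_force: 0.8
```

Emit:
drive_tool(
  deltas="-0.005 -0.04 0 0;-0.005 -0.04 0 0;-0.005 -0.04 0 0;-0.005 -0.04 0 0;-0.005 -0.04 0 0;-0.005 -0.04 0 0;-0.005 -0.04 0 0;-0.005 -0.04 0 0;-0.005 -0.04 0 0;-0.004 -0.03 0 0",
)

```text
t: 8.08
eef_pos: [551.8, 64.3, 70.6]
tcp_rot: [-3.142, 0.0, 1.445]
ft_force: [-0.3, 0.7, -0.6]
opening: 0.699
grip_force: 0.7
```

Emit:
drive_tool(
  deltas="-0.003 -0.025 0 0;-0.002 -0.02 0 0;-0.001 -0.01 0 0;0 0 0 0;0 0 0 0",
)

```text
t: 8.5
eef_pos: [551.4, 59.2, 70.7]
tcp_rot: [3.141, 0.0, 1.445]
ft_force: [-0.4, 0.6, 0.0]
opening: 0.7
grip_force: 0.0
```

```bash
python3 look.py t3
```

```text
8.5 [551.35911131  59.18922194  70.72102491] force [-0.40836624  0.5725786   0.02075934]Traceback (most recent call last):
  File "look.py", line 9, in <module>
    q=np.c_[(r-c)@x,(r-c)@e];print('tray in dry frame extents',q.min(0),q.max(0));print('TCP',(s['eef_pos'][:2]-c)@x,(s['eef_pos'][:2]-c)@e)
                                                               ~~~~~^^^
    return umr_minimum(a, axis, None, out, keepdims, initial, where)
ValueError: zero-size array to reduction operation minimum which has no identity
```

The arm hides the tray, so I'll back off and then look.

Emit:
drive_tool(
  deltas="0.01 0.08 0 0;0.02 0.2 0 0;0.02 0.2 0 0;0.02 0.2 0 0;0 0 0.3 0;0 0 0.3 0;0 0.2 0.2 0;0.05 0.35 0.1 0;0.05 0.35 0 0;0 0 0 0",
)

```text
t: 9.38
eef_pos: [568.9, 222.6, 161.8]
tcp_rot: [3.139, -0.002, 1.448]
ft_force: [-1.4, -0.2, -0.8]
opening: 0.698
grip_force: 0.0
```

Emit:
drive_tool(
  deltas="0 0.3 0 0;0 0.2 0 0;0 0 0 0;0 0 0 0",
)

```text
t: 9.72
eef_pos: [567.8, 268.3, 160.3]
tcp_rot: [-3.141, 0.0, 1.447]
ft_force: [0.1, -0.3, -0.5]
opening: 0.697
grip_force: 0.0
```

```bash
python3 look.py t4
```

```text
9.7167 [567.79689912 268.252496   160.33807924] force [ 0.09219868 -0.29060989 -0.49654868]
tray in dry frame extents [-55.66052419 -60.22110978] [48.96305955 61.65561824]
TCP -9.34534498432748 281.3392204590365
front end x range [-53.74332812 -60.22110978] [ 48.39469934 -54.26862633] minrect ((-3.4417152404785156, 0.6622734069824219), (121.52127838134766, 104.24745178222656), 89.7237777709961)
```

View pics/t4.png

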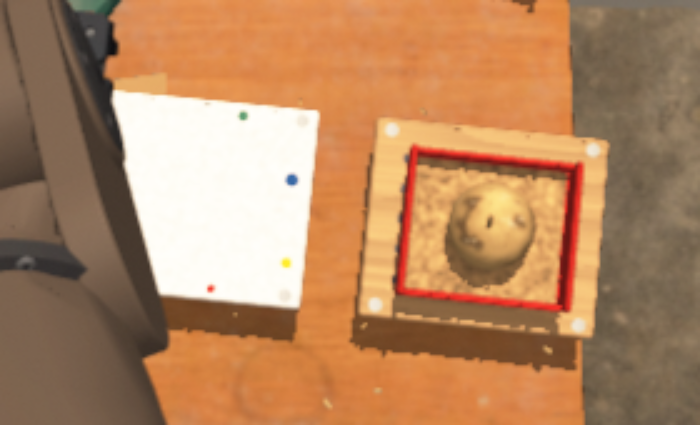

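The tray is centred on the drying deck (offset about −3 mm across, +1 mm along) and square to it. The gourd is upright and the arm is clear.

```bash
python3 -c "
from cell import env
print(env.job_done())"
```

```text
the job is handed in; nothing more can be done
None
```

The job is handed in, though no verdict came back: in the last picture the red tray stands square on the drying deck, about 3 mm off centre across and 1 mm along, with the gourd upright and the arm clear, at 9.7 s.

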